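# Crank the bench lift up to its stop

## Robot

A 6-joint arm with a two-finger parallel gripper is mounted at the origin on a cart in front of the work surface, level with it; the furniture and walls round the work are solid. World frame = base frame: x ahead of the robot, y to its left, z up, the work surface at z = 0. Lengths are in mm, angles in rad, forces in N, time in s.
With the tool pointing down it reaches from about 375 to 900 mm from the base axis. Payload 3.1 kg.
Tool frame: the origin (TCP) lies at the very end of the fingers, on their centre line; the grasp point (between the pads) lies 19 mm behind it (bot.grip_depth is the distance from the TCP to the grasp point, in mm); z points along the fingers, y is the line along which they close (so a half turn about z gives the same grasp; the last joint's range is limited). The gripper opens to 85 mm and grips with 20 to 120 N. Pads are 22 mm wide; open, the fingers measure 114 mm over their backs; the gripper's body (76 mm by 85 mm) begins 54 mm behind the grasp point. The pads swing forward as they close: fully open they stand 13 mm farther back than shut.
Start: joints at [-1.472, 0.527, 1.433, -0, 1.181, -0.178], TCP at [170.823, -601.179, 231.31] pointing down, gripper open.
Joint ranges: [-3.08, 3.08], [-0.75, 2.2], [0.22, 2.44], [-1.43, 4.57], [0, 2.65], [-2.85, 2.85]. Speed limits (rad/s): [2.79, 2.79, 3.14, 3.14, 3.14, 3.14].

## Interface

Orientations are given as a unit quaternion [x, y, z, w].
In Python, from cell import bot, optics gives the robot as it stands.
- The arm moves only by the tool play_rows, never from a script. Its argument "moves" is a list of rows, each a list of 7 numbers: the turn, a rotation vector about the tool's x, y, z in rad, then the shift along the tool's x, y, z in cm, then the opening, from -1 (shut) to 1 (fully open). A call has 1 to 20 rows; each row shifts and turns the commanded pose from where the row before left it, along the tool's axes as they then stand; what a row does not reach is not made up. A row lasts 1/10 s, in which the tool goes at most 50 mm and 8.59 degrees, less where a joint would pass 70% of its speed; a pose out of reach is approached as far as the arm can. A call is refused whole if a number of a shift passes 5 or a number of a turn 0.15, either way. A call with a gripper value outside its range is refused whole. The fingers move at their own pace and stop on an object; "newtons" is the grip in N (left out, the last holds). Time passes only in rows, so rows that do not move let the fingers close. It gives the time, the measured TCP pose, the force, the opening and the grip force at its end, in the units of the state.
- bot.get_state(): the state, without advancing time (a new reading comes with each control period).
- optics.snapshot(name): name is "scene" or "top"; returns (picture, depth): 384x512x3 uint8, red, green, blue; 384x512 float32, mm along the optical axis (not along the pixel's ray), 0 where there is no reading.
- optics.camera_params(name): a dict with "camera_matrix" (3x3 intrinsics, pixels), "distortion" ([k1, k2, p1, p2, k3] as OpenCV has them; the pictures are not rectified), "R" (3x3) and "t" (3): a world point X has camera coordinates R X + t. Camera axes: x right, y down, z forward; pixel columns grow to the right and rows downward; lengths in mm; the calibration is good to about 2 mm. A picture is of the moment at which its call begins. camera_params takes no time and is no camera call.
- bot.finish_job(): hands the job in; it is judged then, once.
The state is a dict: "clock": time; "joints": joint angles; "joint_velocities": joint speeds; "tau": joint torques, N m; "tcp_pos": TCP position; "tool_rot": TCP orientation; "wrist_force": force on the tool from outside, world axes, zero at the start; "ft_torque": the same for the moment, N m; "finger_gap": finger opening in mm; "grip_force": force on a finger pad.
Only numpy, scipy, OpenCV 4.12 (cv2) and the standard library are available. Lean on these libraries where they do the work, as an engineer would, in place of code of your own. Each camera call takes 0.05 s, during which the arm holds its last target. There are 200 camera calls.

## Task

Put the loose crank on the square shaft of the bench lift, seated fully down, and wind it clockwise (seen from above) to raise the lift table with the lamp housing as far as it goes, until the crank comes up against the stop. Do it with feeling: do not push hard down on the shaft, and do not force the crank or strain it against the stop. Leave the crank on the shaft and let go, without disturbing the things lying about or lifting the table by hand.

Things in the scene. Friction and masses are not known exactly. Their poses are not given: they have to be found in the camera images.
- crank: loose dark steel crank, 0.3 kg, standing on its hub. Origin: centre of the hub's underside, in the mouth of the socket; z up. Hub: square block 36x36x31 mm; from below a blind square socket 16.6 mm wide, 26 mm deep, sides parallel to the crank's x and y. The arm (18 mm wide, 31 to 39 mm above the origin) runs along +x to the grip, whose axis is 70 mm from the socket's
- grip_mid (a point): middle of the crank's upright black round grip: 18 mm thick, 40 mm tall (41 to 81 mm above the crank's underside), 70 mm along the crank's +x from the socket's axis. It turns freely on its pin, so the fingers can keep their direction while the crank goes round. Winding takes about 3 N here; more than about 15 N strains the crank
- lift: bench lift, fixed to the bench: grey base plate 110x315x12 mm, gearbox column 74x74 mm carrying the shaft, and the lift table beside it. Origin on the bench under the shaft; z up, +y from the shaft to the table's centre, 175 mm away. A lamp housing is screwed to the table; its top stays less than 135 mm above the bench
- shaft_base (a point): on the upright shaft's axis, at the top of the round collar (42 mm) where the seated hub rests, 105 mm above the bench; axes those of the lift, not of the shaft. The square shaft (14 mm) stands 24 mm out of it; its top 6 mm taper to 8 mm square. Its sides stand at any angle (not measured: look, or turn the crank lightly on it until it drops). 0.2 N m to turn; stays where left
- table (a joint): height of the lift table above its lowest position, m: 0 at the bottom, 0.045 at the upper stop, where the crank goes solid; 20 mm for each full turn of the shaft, clockwise from above raises. It starts at 0 to 0.007 (about 2 turns to go)
- gauge_block: bystander: small stepped steel block, 24x50x32 mm, origin under its centre
- syringe: bystander: lying white syringe, 25x106x25 mm, origin under its centre
- screwdriver: bystander: lying screwdriver with red handle, 27x208x27 mm, origin under its centre

How it is judged (in metres and radians):
On the way, in this order (a step that is already met when the one before it is completed fails the run):
1. the crank is seated down on the shaft, the table not yet raised (z of crank in the frame of shaft_base below 0.004 m and horizontal distance between crank and shaft_base below 0.005 m and angle between crank's own z axis and vertical below 0.1 rad and value of joint table below 0.02 m), for 0.2 s.
2. the table is wound up to its stop by the seated crank (z of crank in the frame of shaft_base below 0.004 m and horizontal distance between crank and shaft_base below 0.005 m and angle between crank's own z axis and vertical below 0.1 rad and value of joint table above 0.043 m), for 0.2 s.
At the end, for the whole second after the job is handed in: The table is at its upper stop (within 2 mm), the crank is still seated on the shaft (underside within 4 mm of the collar, within 5 mm of the axis, upright within 0.1 rad), let go and at rest (all of step 2 and linear speed of crank below 0.02 m/s); the robot touches nothing.
It fails at once if the gauge block, syringe or screwdriver is moved by more than 30 mm (distance of any of gauge_block, syringe, screwdriver from where it was at the start of the episode above 0.03 m).
It fails at once if the fingers push on the lift, its shaft or its table (more than 5 N) (contact force between the fingers and lift above 5 N).
It fails at once if the crank is pushed hard on the shaft or the lift before it is seated (contact forces adding up to more than 60 N) (contact force between crank and lift above 60 N and z of crank in the frame of shaft_base above 0.006 m).
It fails at once if the crank is strained on the shaft (contact forces in the socket adding up to more than 350 N: about 25 N at the grip against the stop) (contact force between crank and lift above 350 N).
It also fails if it takes over 72 s, if anything falls off the work surface, if the arm or the gripper's body presses on something with over 40 N, if the wrist force passes 120 N, or if a joint passes its speed limit or range.

## Working session

There is one attempt and no reset: what is moved stays moved. The work goes in short steps, Python scripts to look and compute and a tool call to move; the robot and the scene stay as the last step left them, time stands still between calls to the robot, and variables do not carry over. Pictures are saved under pics/ and viewed, at most 10 in all, crops included, and the job is handed in when it is done.

Besides the shell and the picture viewer there is one more tool, called after "Request:" as name(argument=value, ...), one argument or row to a line, values as JSON. play_rows: Moves the arm, as the interface text tells. Its arguments: {"type":"object","properties":{"moves":{"type":"array","items":{"type":"array","items":{"type":"number"}}},"newtons":{"type":"number"}},"required":["moves"]}

```bash
mkdir -p pics; ls
cat > h.py <<'E'
import numpy as np, cv2
from cell import bot, optics
def snap(n,tag):
    p,d=optics.snapshot(n); cv2.imwrite(f'pics/{tag}.png',p[:,:,::-1]); np.save(f'{tag}.npy',d); return p,d
def world(n,uv,d=None,z=None):
    c=optics.camera_params(n); K=np.array(c['camera_matrix']);R=np.array(c['R']);t=np.array(c['t'])
    q=cv2.undistortPoints(np.array([[uv]],float),K,np.array(c['distortion']))[0,0]
    r=np.array([q[0],q[1],1.]); C=-R.T@t; w=R.T@r
    if z is not None: return C+w*(z-C[2])/w[2]
    return C+w*d
def pix(n,X):
    c=optics.camera_params(n)
    return cv2.projectPoints(np.array(X,float).reshape(-1,1,3),cv2.Rodrigues(np.array(c['R']))[0],np.array(c['t']),np.array(c['camera_matrix']),np.array(c['distortion']))[0][:,0]
E
python3 - <<'E'
from h import *
a,_=snap('scene','s0'); b,_=snap('top','t0')
cv2.imwrite('pics/a0.png',np.vstack([cv2.resize(x[:,:,::-1],(400,300)) for x in (a,b)]))
for n in('scene','top'):
    c=optics.camera_params(n);print(n,c['camera_matrix'],-np.array(c['R']).T@np.array(c['t']),np.array(c['R'])[2])
s=bot.get_state();print(s)
E
```

```text
pics
scene [[389.72334707   0.         250.70787336]
 [  0.         389.72334707 197.66382891]
 [  0.           0.           1.        ]] [-274.98261558  831.95704     726.37091944] [ 0.63273895 -0.58638961 -0.50575553]
top [[373.92573145   0.         251.78428386]
 [  0.         373.92573145 192.10067081]
 [  0.           0.           1.        ]] [ 390.39907928  100.21770426 1282.30198397] [ 0.07302157  0.00563674 -0.99731443]
{'clock': 0.1, 'joints': array([-1.47250364e+00,  5.28371735e-01,  1.43378053e+00, -6.08076123e-06,
        1.18144111e+00, -1.78517020e-01]), 'joint_velocities': array([ 7.74144938e-04, -2.75262792e-03, -2.92233501e-03,  3.38042236e-04,
       -1.14975698e-03, -7.01915201e-05]), 'tau': array([-2.29775414e-04, -4.43304956e+01, -1.78586197e+01, -3.25401224e-04,
        3.86677275e-03,  9.26124670e-06]), 'tcp_pos': array([ 170.75595493, -600.53724382,  230.43037532]), 'tool_rot': array([ 9.90436673e-01,  1.37964473e-01,  3.73064305e-05, -9.99667678e-04]), 'wrist_force': array([-0.06102766,  0.31327149,  0.27872337]), 'ft_torque': array([ 0.02881119,  0.00587307, -0.01018738]), 'grip_force': 0.0, 'finger_gap': 85.73015102169596}
```

View pics/t0.png

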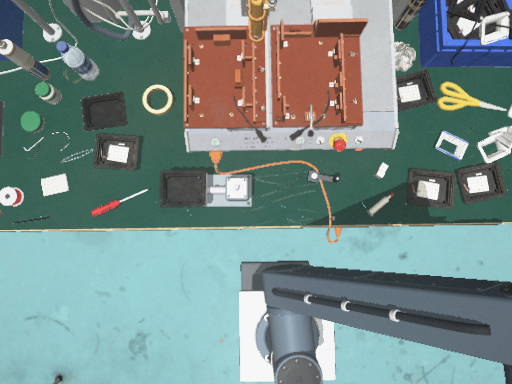

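View pics/s0.png

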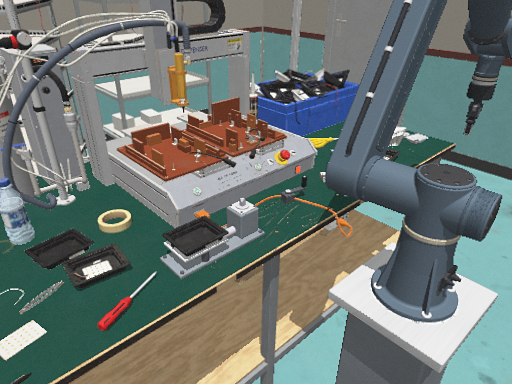

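The top view shows the lift at about (205,188) with its shaft near (237,187). The crank is at about (322,177), with the syringe at (380,204), the screwdriver at (120,202) and a big fixture behind. I'll enlarge these areas.

Run:
```python
import cv2,numpy as np
t=cv2.imread('pics/t0.png');s=cv2.imread('pics/s0.png')
a=cv2.resize(t[160:210,205:265],None,fx=8,fy=8,interpolation=cv2.INTER_CUBIC)  #480x400
b=cv2.resize(t[160:200,300:340],None,fx=8,fy=8,interpolation=cv2.INTER_CUBIC) #320x320
c=np.zeros((400,800,3),np.uint8);c[:,:480]=a;c[:320,480:]=b
cv2.imwrite('pics/c1.png',c)
cv2.imwrite('pics/c2.png',cv2.resize(s[165:265,160:310],None,fx=5,fy=5,interpolation=cv2.INTER_CUBIC))
```

```text
(no output)
```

View pics/c1.png

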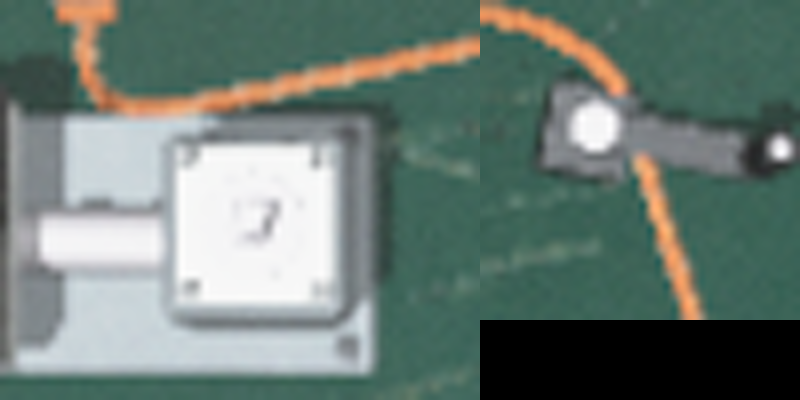

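View pics/c2.png

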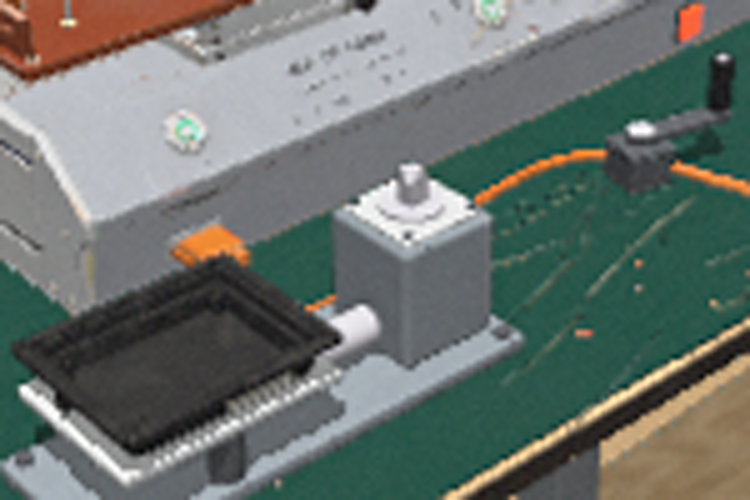

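The left half of the first crop shows the gearbox column top, spanning about x 172–345 and y 140–308 of the crop, with the shaft at (257,222). The right half shows the hub at about (590,128) and the grip top at (780,148). The scene crop shows the shaft upright at (412,185) and the grip at (722,80).

Run:
```python
from h import *
T=lambda x,y,ou,ov,f:((x+.5)/f-.5+ou,(y+.5)/f-.5+ov)
d=np.load('t0.npy');ds=np.load('s0.npy')
def m(n,l,x,y,ou,ov,f,z):
    uv=T(x,y,ou,ov,f);D=(d if n=='top' else ds)[int(round(uv[1])),int(round(uv[0]))]
    print(n,l,np.round(uv,1),'z:',np.round(world(n,uv,z=z),1),'d:',np.round(world(n,uv,d=D),1))
for l,x,y,z in [('TL',172,140,100),('TR',345,140,100),('BL',172,308,100),('BR',345,308,100),('shaft',257,222,129),('plateR',372,370,12),('plateTR',372,118,12)]: m('top',l,x,y,205,160,8,z)
for l,x,y,z in [('cap',595,127,40),('grip',780,148,81),('h1',555,82,31),('h4',538,168,31),('h3',618,182,31)]: m('top',l,x-480,y,300,160,8,z)
for l,x,y,z in [('shaftTop',411,168,129),('shaftbot',413,197,106),('cap',640,129,40),('grip',723,58,81),('gripmid',721,82,60)]: m('scene',l,x,y,160,165,5,z)
# depth point clouds
def cloud(n,D,u0,u1,v0,v1):
    return np.array([[u,v,*world(n,(u,v),d=D[v,u])] for v in range(v0,v1) for u in range(u0,u1) if D[v,u]>0])
P=cloud('top',d,215,260,170,210)
q=P[(P[:,4]>110)];print('shaft pts',np.round(q,1))
q=P[(P[:,4]>90)&(P[:,4]<110)];print('top',q[:,2:].mean(0),q[:,2:].min(0),q[:,2:].max(0),cv2.minAreaRect(q[:,2:4].astype(np.float32)),cv2.minAreaRect(q[:,2:4].astype(np.float32)))
P=cloud('top',d,195,262,165,212);q=P[(P[:,4]>5)&(P[:,4]<20)];print('plate',cv2.minAreaRect(q[:,2:4].astype(np.float32)))
P=cloud('top',d,300,345,160,195)
for a,b in((24,36),(24,50),(65,90)):
  q=P[(P[:,4]>a)&(P[:,4]<b)];print(a,len(q),q[:,2:].mean(0),cv2.minAreaRect(q[:,2:4].astype(np.float32)))
P=cloud('scene',ds,235,250,190,210);q=P[P[:,4]>110];print(np.round(q,1))
```

```text
top TL [226.1 177.1] z: [526.2 188.  100. ] d: [526.6 188.2  96.8]
top TR [247.7 177.1] z: [525.1 119.2 100. ] d: [534.3 120.5  19.5]
top BL [226.1 198.1] z: [459.3 188.7 100. ] d: [459.4 188.8  97.8]
top BR [247.7 198.1] z: [458.2 120.2 100. ] d: [462.  121.3  34. ]
top shaft [236.7 187.3] z: [490.4 153.3 129. ] d: [490.6 153.4 126.8]
top plateR [251.1 205.8] z: [436.7 110.6  12. ] d: [436.9 110.6   6.9]
top plateTR [251.1 174.3] z: [544.4 108.9  12. ] d: [546.  109.   -1.4]
top cap [313.9 175.4] z: [ 533.9 -101.2   40. ] d: [ 533.5 -100.6   43.7]
top grip [337.1 178.1] z: [ 519.5 -169.1   81. ] d: [ 519.2 -168.5   83.5]
top h1 [308.9 169.8] z: [554.3 -86.4  31. ] d: [554.5 -86.6  29.7]
top h4 [306.8 180.6] z: [518.  -78.3  31. ] d: [519.8 -80.8  13.1]
top h3 [316.8 182.3] z: [ 511.6 -111.7   31. ] d: [ 511.8 -112.2   28.2]
scene shaftTop [241.8 198.2] z: [488.  161.5 129. ] d: [489.8 160.  127.7]
scene shaftbot [242.2 204. ] z: [490.4 158.  106. ] d: [486.3 161.6 109.3]
scene cap [287.6 190.4] z: [532.9 -97.5  40. ] d: [533.7 -98.5  39.3]
scene grip [304.2 176.2] z: [ 515.9 -164.  
[... 775 characters left out ...]
5 128.6]
 [237.  189.  485.2 152.4 128.8]
 [237.  190.  483.3 153.1 113.7]]
top [490.3786056  156.79887732 100.82358006] [455.55736049 121.47895885  90.62541637] [527.19053415 192.6428901  109.90294532] ((491.45477294921875, 157.16473388671875), (70.6026840209961, 71.12492370605469), 89.21989440917969) ((491.45477294921875, 157.16473388671875), (70.6026840209961, 71.12492370605469), 89.21989440917969)Traceback (most recent call last):
  File "<stdin>", line 16, in <module>
  File "<stdin>", line 12, in cloud
  File "h.py", line 6, in world
    c=optics.camera_params(n); K=np.array(c['camera_matrix']);R=np.array(c['R']);t=np.array(c['t'])
ValueError: time passes only in moves, steps and waits
```

```bash
cat > h.py <<'E'
import numpy as np, cv2, os, pickle
from cell import bot, optics
if not os.path.exists('cam.pkl'): pickle.dump({n:{k:np.array(v) for k,v in optics.camera_params(n).items() if k in('camera_matrix','distortion','R','t')} for n in('scene','top')},open('cam.pkl','wb'))
CAM=pickle.load(open('cam.pkl','rb'))
def snap(n,tag):
    p,d=optics.snapshot(n); cv2.imwrite(f'pics/{tag}.png',p[:,:,::-1]); np.save(f'{tag}.npy',d); return p,d
def world(n,uv,d=None,z=None):
    c=CAM[n]; uv=np.array(uv,float).reshape(-1,1,2)
    q=cv2.undistortPoints(uv,c['camera_matrix'],c['distortion'])[:,0]
    C=-c['R'].T@c['t']; w=np.c_[q,np.ones(len(q))]@c['R']
    s=np.reshape(d,(-1,1)) if z is None else ((z-C[2])/w[:,2])[:,None]
    return C+w*s
def cloud(n,D,u0,u1,v0,v1):
    g=np.array([(u,v) for v in range(v0,v1) for u in range(u0,u1) if D[v,u]>0])
    return np.c_[g,world(n,g,d=D[g[:,1],g[:,0]])]
def pix(n,X):
    c=CAM[n]
    return cv2.projectPoints(np.array(X,float).reshape(-1,1,3),cv2.Rodrigues(c['R'])[0],c['t'],c['camera_matrix'],c['distortion'])[0][:,0]
E
python3 - <<'E'
from h import *
np.set_printoptions(suppress=True,precision=1)
d=np.load('t0.npy');ds=np.load('s0.npy')
f=lambda q:cv2.minAreaRect(q[:,2:4].astype(np.float32))
P=cloud('top',d,150,262,165,212);q=P[(P[:,4]>5)&(P[:,4]<20)&(P[:,3]<180)];print('plate',f(q),q[:,2:].min(0),q[:,2:].max(0))
P=cloud('top',d,300,345,160,195)
for a,b in((20,50),(36,50),(60,90)):
  q=P[(P[:,4]>a)&(P[:,4]<b)];print(a,len(q),q[:,2:].mean(0),f(q))
  if a==36: print(cv2.fitLine(q[:,2:4].astype(np.float32),2,0,.01,.01).ravel())
  if a==60: print(q)
P=cloud('scene',ds,232,252,185,215);q=P[P[:,4]>107];print(q)
P=cloud('scene',ds,295,312,170,190);q=P[P[:,4]>46];print('gr',q[:,2:].mean(0))
for X in [(491,155,129),(491,157,129),(491,157,105)]: print(pix('top',X),pix('scene',X))
E
```

```text
plate ((496.6326904296875, 126.71328735351562), (103.1196517944336, 154.21507263183594), 89.42526245117188) [419.5  74.4   5. ] [573.3 178.8  19.5]
20 201 [ 528.7 -115.9   36.3] ((526.3251953125, -127.94657897949219), (93.95706176757812, 35.914886474609375), 77.53358459472656)
36 112 [ 526.8 -126.7   40.3] ((526.2914428710938, -128.93077087402344), (90.18975067138672, 24.242746353149414), 83.40754699707031)
[   0.2    1.   526.8 -126.7]
60 29 [ 517.4 -167.6   80.3] ((518.1256713867188, -167.46348571777344), (16.404218673706055, 15.8406982421875), 4.786223411560059)
[[ 336.   176.   526.2 -165.8   81.2]
 [ 337.   176.   526.2 -169.2   80.5]
 [ 335.   177.   523.  -162.5   80.9]
 [ 336.   177.   522.7 -165.2   83.4]
 [ 337.   177.   522.4 -167.8   86.2]
 [ 338.   177.   522.8 -172.1   81.5]
 [ 339.   177.   522.5 -174.8   84. ]
 [ 334.   178.   520.3 -160.1   76.8]
 [ 335.   178.   519.9 -162.6   80. ]
 [ 336.   178.   519.5 -165.1   83.2]
 [ 337.   178.   519.4 -168.3   83.5]
 [ 338.   178.   519.7 -172.2   80.4]
 [ 339.   178.   519.6 -175.3   81.2]
 [ 334.   179.   516.9 -159.6   78
[... 1251 characters left out ...]
4.2 164.1 121.9]
 [243.  201.  483.7 160.5 120.7]
 [244.  201.  483.2 157.  119.5]
 [239.  202.  493.2 168.4 116. ]
 [240.  202.  491.9 165.5 115.5]
 [241.  202.  486.  166.6 118.5]
 [242.  202.  485.8 162.8 117.1]
 [243.  202.  482.2 161.9 118.3]
 [244.  202.  485.7 154.8 113.9]
 [239.  203.  493.4 168.3 112.4]
 [240.  203.  489.3 167.8 114. ]
 [241.  203.  486.9 165.9 114.3]
 [242.  203.  484.7 163.8 114.5]
 [243.  203.  483.6 160.7 113.7]
 [244.  203.  483.  157.2 112.6]
 [241.  204.  486.2 166.5 111.3]
 [242.  204.  486.7 162.  109.3]
 [241.  205.  483.3 169.1 110.1]]
gr [ 514.6 -161.    66.7]
[[236.1 187.1]] [[242.8 197.1]]
[[235.5 187.2]] [[242.3 197.3]]
[[235.9 187.8]] [[242.3 204.1]]
```

Run:
```python
from h import *
from scipy import ndimage
t=cv2.imread('pics/t0.png');s=cv2.imread('pics/s0.png')
a=cv2.resize(s[190:212,231:255],None,fx=16,fy=16,interpolation=cv2.INTER_CUBIC)
b=cv2.resize(t[176:198,225:249],None,fx=16,fy=16,interpolation=cv2.INTER_CUBIC)
cv2.imwrite('pics/c3.png',np.hstack([a,b]))
g=s.mean(2).astype(int)
print(g[195:209,234:251])
g=t.mean(2).astype(int);print(g[181:195,229:245])
d=np.load('t0.npy');P=cloud('top',d,190,350,100,200)
for x in range(560,720,20):
  q=P[(abs(P[:,2]-x)<10)];print(x,[int(np.percentile(q[abs(q[:,3]-y)<25,4],98)) for y in(-160,-100,0,50,100,157,220) if (abs(q[:,3]-y)<25).any()])
```

```text
[[118 115 114 115 117 116 117 117 111 118 118 113 116 117 115 118 113]
 [116 117 114 116 117 115 115 114 109 114 117 115 117 118 113  86  79]
 [117 113 117 115 115 111 111 106 140 120 110 115 113  89  80  69  65]
 [116 115 118 115 117 112 209 234 234 238 148  82  74  70  66  70  71]
 [116 114 116 116 113  99 163 216 220 196 153  88  65  66  70  68  70]
 [118 117 116 112 110  95 141 223 220 179 141 121  69  56  62  69  70]
 [116 109 109  97 240 158 122 199 190 135 133 165 237 179  88  60  67]
 [107 143 226 230 248 182 125 130 142 139 136 164 234 227 205 127  67]
 [228 235 236 232 236 177 125 125 139 140 140 161 229 230 236 237 209]
 [236 236 232 231 233 172 124 122 137 139 138 160 224 230 234 237 238]
 [236 231 230 230 231 210 155 126 133 132 175 223 230 230 235 236 236]
 [236 194 220 230 230 230 228 210 186 222 229 231 232 234 188 231 237]
 [237 233 157 206 228 233 232 230 229 232 233 234 234 179 195 232 236]
 [238 237 231 175 144 173 206 215 217 218 213 161 158 189 230 235 237]]
[[245 246 246 246 245 245 246 238 245 246 244 246 246 246 244 233]
 [246 246 246 246 241 242 245 245 245 
[... 422 characters left out ...]
246 246]
 [246 246 245 245 244 240 225 204 204 197 241 245 245 243 246 247]
 [247 246 245 245 245 237 233 229 223 237 244 245 246 243 246 247]
 [247 246 245 245 245 245 245 245 245 246 245 245 244 245 246 247]
 [247 247 246 245 245 246 246 246 246 246 246 246 243 246 247 247]
 [247 247 247 246 246 246 246 246 245 244 241 245 247 247 247 247]
 [242 246 247 247 246 246 246 246 246 244 236 246 247 247 246 245]]
560 [5, 29, 4, 5, 10, 11, 48]
580 [4, 10, 11, 10, 7, 5, 51]
600 [146, 5, 4, 5, 4, 5, 53]
620 [154, 113, 169, 170, 131, 109, 115]
640 [147, 127, 180, 176, 184, 126, 129]
660 [181, 183, 181, 180, 191, 181, 180]
680 [216, 194, 249, 217, 211, 183, 184]
700 [243, 213, 250, 219, 212, 201, 184]
```

View pics/c3.png

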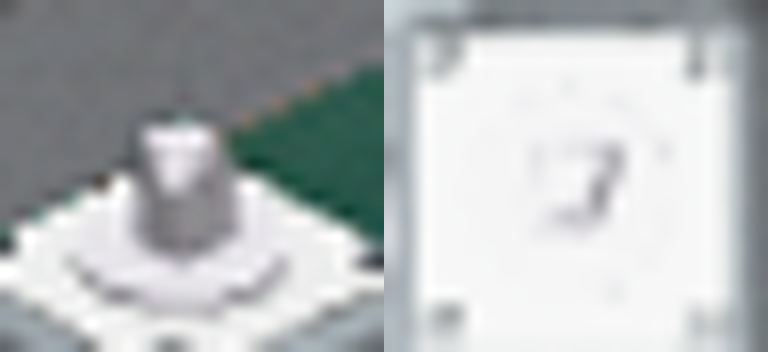

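The shaft is at about (490.5, 157). From the widths of its two visible faces (about 2.55 and 3.65 px in the scene view), its sides sit at about -7° mod 90. The crank hub is at about (533.5, -100), with its arm at azimuth -102°. The socket play is about ±11°, so the fit is easy.

```bash
cat >> h.py <<'E'
from scipy.spatial.transform import Rotation as Ro
def go(p,yaz):
    "tool-frame shift (cm) to p at present orientation; then turn rotvec to tool-down with y at yaz deg"
    s=bot.get_state(); R=Ro.from_quat(s['tool_rot']); a=np.radians(yaz)
    y=np.array([np.cos(a),np.sin(a),0]);z=np.array([0,0,-1.]);G=Ro.from_matrix(np.c_[np.cross(y,z),y,z])
    dp=(np.array(p)-s['tcp_pos'])/10
    print('t',s['clock'],'tcp',s['tcp_pos'].round(1),'yaz',np.degrees(np.arctan2(*R.as_matrix()[1::-1,1])).round(1),'gap',round(s['finger_gap'],1),'F',s['wrist_force'].round(1))
    print('shift cm now',R.inv().apply(dp).round(2),'turn',(R.inv()*G).as_rotvec().round(3),'shift after turn',G.inv().apply(dp).round(2))
E
python3 - <<'E'
from h import *
go((533.5,-100,150),-12)
E
```

```text
t 0.1 tcp [ 170.8 -600.5  230.4] yaz -74.1 gap 85.7 F [-0.1  0.3  0.3]
shift cm now [ 48.57 -38.22   8.14] turn [-2.000e-03 -1.000e-03 -1.085e+00] shift after turn [56.5  25.07  8.04]
```

Request:
play_rows(
  moves=[
    [0,0,0,3.2,-2.5,0,1],
    [0,0,0,3.2,-2.5,0,1],
    [0,0,0,3.2,-2.5,0,1],
    [0,0,0,3.2,-2.5,0,1],
    [0,0,0,3.2,-2.5,0,1],
    [0,0,0,3.2,-2.5,0,1],
    [0,0,0,3.2,-2.5,0,1],
    [0,0,0,3.2,-2.5,0,1],
    [0,0,0,3.2,-2.5,0,1],
    [0,0,0,3.2,-2.5,0,1],
    [0,0,0,3.2,-2.5,0,1],
    [0,0,0,3.2,-2.5,0,1],
    [0,0,0,3.2,-2.5,0,1],
    [0,0,0,3.2,-2.5,0,1],
    [0,0,0,3.2,-2.5,0,1],
    [0,0,-0.14,0,0,0,1],
    [0,0,-0.14,0,0,0,1],
    [0,0,-0.14,0,0,0,1],
    [0,0,-0.14,0,0,0,1],
    [0,0,-0.14,0,0,0,1],
  ],
  newtons=40,
)

```text
clock: 2.1
tcp_pos: [529.7, -109.0, 230.8]
tool_rot: [0.882, 0.472, -0.0, -0.0]
wrist_force: [-0.3, -0.2, -0.8]
finger_gap: 85.9
grip_force: 0.0
```

Run:
```python
from h import *
go((533.5,-100,120),-12)
```

```text
t 2.1 tcp [ 529.7 -109.   230.8] yaz -33.7 gap 85.9 F [-0.3 -0.2 -0.8]
shift cm now [ 0.96 -0.17 11.08] turn [-0.001  0.    -0.379] shift after turn [ 0.96  0.18 11.08]
```

Request:
play_rows(
  moves=[
    [0,0,-0.126,0,0,0,1],
    [0,0,-0.126,0,0,0,1],
    [0,0,-0.126,0,0,0,1],
    [0,0,0,0.3,0.1,3,1],
    [0,0,0,0.3,0.05,3,1],
    [0,0,0,0.3,0.05,3,1],
    [0,0,0,0,0,2,1],
    [0,0,0,0,0,0,1],
  ],
)

```text
clock: 2.9
tcp_pos: [531.6, -99.9, 118.4]
tool_rot: [0.779, 0.627, -0.002, -0.003]
wrist_force: [-0.4, 0.3, -0.2]
finger_gap: 85.5
grip_force: 0.0
```

Run:
```python
from h import *
go((533.5,-100,6),-12)
a,_=snap('scene','s1'); b,_=snap('top','t1')
cv2.imwrite('pics/c4.png',np.hstack([cv2.resize(a[130:220,235:335,::-1],(400,360),interpolation=2),cv2.resize(b[140:230,270:370,::-1],(400,360),interpolation=2)]))
```

```text
t 2.9 tcp [531.6 -99.9 118.4] yaz -12.4 gap 85.5 F [-0.4  0.3 -0.2]
shift cm now [ 0.02  0.27 11.24] turn [-0.007 -0.001 -0.007] shift after turn [ 0.03  0.19 11.24]
```

View pics/c4.png

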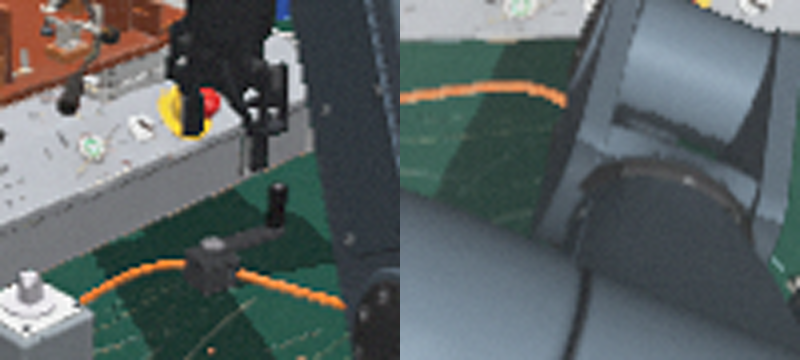

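The scene crop shows the open fingers right above the hub (hub at (212,262) in the crop). The top view is blocked by the arm. I'll descend and close.

Request:
play_rows(
  moves=[
    [-0.007,0,-0.007,0,0.2,2.5,1],
    [0,0,0,0,0,2.5,1],
    [0,0,0,0,0,2.5,1],
    [0,0,0,0,0,2,1],
    [0,0,0,0,0,1,1],
    [0,0,0,0,0,0.6,1],
    [0,0,0,0,0,0,1],
    [0,0,0,0,0,0,0.2],
    [0,0,0,0,0,0,0],
    [0,0,0,0,0,0,-0.2],
    [0,0,0,0,0,0,-0.3],
    [0,0,0,0,0,0,-0.5],
    [0,0,0,0,0,0,-0.7],
    [0,0,0,0,0,0,-1],
    [0,0,0,0,0,0,-1],
    [0,0,0,0,0,0,-1],
  ],
  newtons=40,
)

```text
clock: 4.6
tcp_pos: [536.1, -101.3, 11.1]
tool_rot: [0.777, 0.63, 0.002, 0.003]
wrist_force: [-2.5, 0.9, 5.2]
finger_gap: 35.2
grip_force: 41.1
```

Run:
```python
from h import *
go((533.5,-100,150),-8)
```

```text
t 4.6 tcp [ 536.1 -101.3   11.1] yaz -12.0 gap 35.2 F [-2.5  0.9  5.2]
shift cm now [  0.08  -0.19 -13.89] turn [ 0.006  0.    -0.069] shift after turn [  0.1   -0.28 -13.89]
```

Request:
play_rows(
  moves=[
    [0,0,0,0,0,-1,-1],
    [0,0,0,0,0,-2,-1],
    [0,0,0,0,0,-3,-1],
    [0,0,0,0,0,-3,-1],
    [0,0,0,0,0,-3,-1],
    [0,0,0,0,0,-2.5,-1],
    [0,0,0,0,0,0,-1],
  ],
)

```text
clock: 5.3
tcp_pos: [537.7, -102.0, 158.9]
tool_rot: [0.777, 0.63, 0.004, 0.006]
wrist_force: [1.2, -0.7, -3.7]
finger_gap: 35.0
grip_force: 40.9
```

Run:
```python
from h import *
go((490.5,157,150),-8)
print(bot.get_state()['grip_force'],bot.get_state()['ft_torque'])
```

```text
t 5.3 tcp [ 537.7 -102.   158.9] yaz -12.0 gap 35.0 F [ 1.2 -0.7 -3.7]
shift cm now [ 24.36 -10.     0.71] turn [ 0.015  0.002 -0.069] shift after turn [24.99 -8.28  0.89]
40.87672982364893 [-0.00642231 -0.03945748 -0.03347639]
```

Request:
play_rows(
  moves=[
    [0.015,0.002,-0.069,0,0,0,-1],
    [0,0,0,2.5,-0.8,0,-1],
    [0,0,0,2.5,-0.8,0,-1],
    [0,0,0,2.5,-0.8,0,-1],
    [0,0,0,2.5,-0.9,0,-1],
    [0,0,0,2.5,-0.9,0,-1],
    [0,0,0,2.5,-0.8,0,-1],
    [0,0,0,2.5,-0.8,0,-1],
    [0,0,0,2.5,-0.8,0,-1],
    [0,0,0,2.5,-0.8,0,-1],
    [0,0,0,2.5,-0.9,0,-1],
    [0,0,0,0,0,0,-1],
    [0,0,0,0,0,0,-1],
  ],
)

```text
clock: 6.6
tcp_pos: [487.2, 158.1, 155.4]
tool_rot: [0.754, 0.657, -0.003, -0.004]
wrist_force: [0.9, -0.3, -2.8]
finger_gap: 34.8
grip_force: 40.8
```

Run:
```python
from h import *
go((490.5,157,150),-8)
a,d=snap('scene','s2')
cv2.imwrite('pics/c5.png',cv2.resize(a[150:225,200:300,::-1],(800,600),interpolation=2))
```

```text
t 6.6 tcp [487.2 158.1 155.4] yaz -7.9 gap 34.8 F [ 0.9 -0.3 -2.8]
shift cm now [-0.07  0.34  0.54] turn [-0.01  -0.001  0.001] shift after turn [-0.07  0.34  0.54]
```

View pics/c5.png

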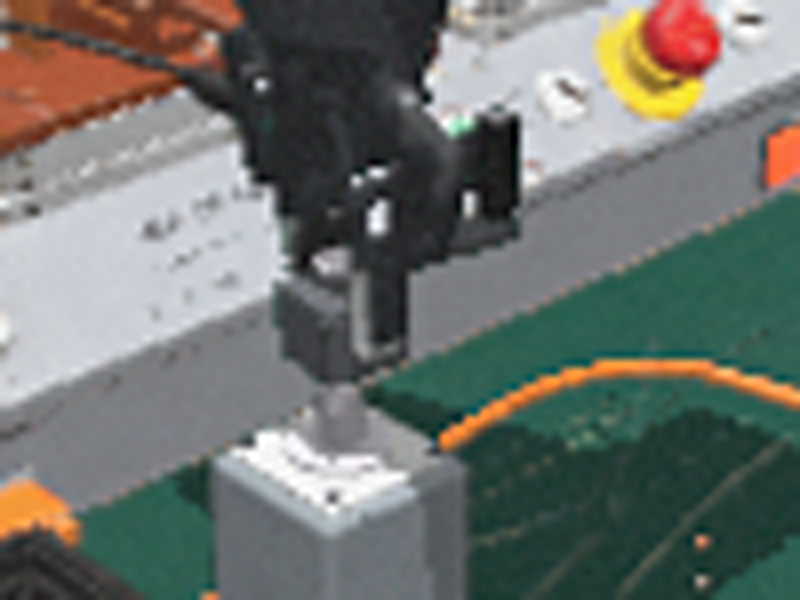

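Run:
```python
from h import *
from scipy.optimize import least_squares
obs=(np.array([[285,355],[345,382],[405,358]])-3.5)/8+[200,150]
def cor(x,y,z,a):
    c,s=np.cos(a),np.sin(a); P=[]
    for u,v in((18,18),(-18,18),(-18,-18)): P.append((x+c*u-s*v,y+s*u+c*v,z))
    return pix('scene',P)
print(obs, cor(487.2,158.1,144.4,np.radians(-8)))
for z in(140,142,144.4):
    r=least_squares(lambda p:(cor(p[0],p[1],z,p[2])-obs).ravel(),[487,158,-.14]);print(z,r.x,r.cost)
d=np.load('s2.npy');P=cloud('scene',d,233,255,180,202);q=P[(P[:,4]>135)&(P[:,4]<185)]
for v in range(184,200): 
  k=q[q[:,1]==v]; print(v,k[:,2:].round(0)[::3].tolist())
```

```text
[[235.1875 193.9375]
 [242.6875 197.3125]
 [250.1875 194.3125]] [[234.53504284 192.70313059]
 [241.10698525 197.70819081]
 [251.13979957 194.30885321]]
140 [4.91994088e+02 1.54048030e+02 3.22932339e-02] 1.2436091769206223
142 [4.89403346e+02 1.56335623e+02 3.21971727e-02] 1.3071766951967227
144.4 [4.86294461e+02 1.59080670e+02 3.20764655e-02] 1.3864051240544206
184 [[505.0, 169.0, 174.0], [499.0, 163.0, 174.0], [481.0, 166.0, 182.0]]
185 [[505.0, 177.0, 173.0], [497.0, 173.0, 175.0], [492.0, 165.0, 174.0]]
186 [[506.0, 176.0, 169.0], [494.0, 175.0, 173.0], [485.0, 171.0, 176.0], [466.0, 172.0, 184.0], [457.0, 160.0, 183.0]]
187 [[506.0, 176.0, 166.0], [488.0, 180.0, 174.0], [480.0, 175.0, 176.0], [470.0, 172.0, 179.0], [461.0, 169.0, 181.0], [457.0, 161.0, 180.0]]
188 [[503.0, 179.0, 164.0], [490.0, 178.0, 170.0], [478.0, 177.0, 174.0], [471.0, 172.0, 175.0], [460.0, 169.0, 179.0], [456.0, 162.0, 178.0]]
189 [[507.0, 176.0, 158.0], [487.0, 181.0, 168.0], [473.0, 182.0, 175.0], [469.0, 173.0, 173.0], [461.0, 169.0, 175.0], [454.0, 163.0, 175.0]]
190 [[506.0, 176.0, 155.0], [491.0, 178
[... 255 characters left out ...]
0.0, 178.0, 152.0], [486.0, 179.0, 158.0], [473.0, 177.0, 163.0], [467.0, 171.0, 163.0], [457.0, 169.0, 166.0], [460.0, 154.0, 159.0]]
193 [[501.0, 177.0, 148.0], [483.0, 181.0, 157.0], [473.0, 178.0, 160.0], [466.0, 172.0, 160.0], [462.0, 164.0, 159.0], [468.0, 146.0, 150.0]]
194 [[500.0, 178.0, 145.0], [485.0, 179.0, 152.0], [468.0, 182.0, 160.0], [469.0, 169.0, 154.0], [468.0, 158.0, 151.0], [467.0, 147.0, 147.0]]
195 [[489.0, 179.0, 146.0], [473.0, 182.0, 154.0], [468.0, 175.0, 154.0], [468.0, 163.0, 149.0], [467.0, 151.0, 145.0]]
196 [[486.0, 178.0, 144.0], [472.0, 179.0, 150.0], [468.0, 170.0, 148.0]]
197 [[483.0, 177.0, 141.0], [472.0, 175.0, 145.0]]
198 [[471.0, 179.0, 144.0]]
199 []
```

The depth of the hub faces puts its centre at about (486.5, 159.5), against about (491, 159) for the shaft in the same camera. That agrees with the TCP-based shift, so I'll correct by it and come down gently.

Request:
play_rows(
  moves=[
    [-0.01,0,0,-0.05,0.36,0,-1],
    [0,0,0,0,0,0,-1],
    [0,0,0,0,0,0.4,-1],
    [0,0,0,0,0,0.4,-1],
    [0,0,0,0,0,0.3,-1],
    [0,0,0,0,0,0.2,-1],
    [0,0,0,0,0,0.2,-1],
    [0,0,0,0,0,0,-1],
  ],
)

```text
clock: 7.45
tcp_pos: [491.5, 156.9, 141.1]
tool_rot: [0.755, 0.656, 0.001, -0.0]
wrist_force: [-0.9, 0.0, -3.4]
finger_gap: 35.1
grip_force: 40.8
```

Run:
```python
from h import *
go((490.5,157,116),-8)
```

```text
t 7.45 tcp [491.5 156.9 141.1] yaz -8.0 gap 35.1 F [-0.9  0.  -3.4]
shift cm now [-0.01 -0.11  2.51] turn [ 0.001 -0.002 -0.   ] shift after turn [-0.01 -0.1   2.51]
```

Request:
play_rows(
  moves=[
    [0,0,0,0,0,0.2,-1],
    [0,0,0,0,0,0.2,-1],
    [0,0,0,0,0,0.2,-1],
    [0,0,0,0,0,0,-1],
  ],
)

```text
clock: 7.85
tcp_pos: [491.5, 156.9, 135.2]
tool_rot: [0.755, 0.656, 0.001, -0.0]
wrist_force: [-0.3, -0.4, -2.6]
finger_gap: 35.0
grip_force: 40.8
```

Request:
play_rows(
  moves=[
    [0,0,0,0,0,0.2,-1],
    [0,0,0,0,0,0.2,-1],
    [0,0,0,0,0,0,-1],
  ],
)

```text
clock: 8.15
tcp_pos: [491.5, 156.9, 131.2]
tool_rot: [0.755, 0.656, 0.001, -0.0]
wrist_force: [0.0, 0.1, -4.0]
finger_gap: 35.3
grip_force: 40.8
```

Request:
play_rows(
  moves=[
    [0,0,0,0,0,0.2,-1],
    [0,0,0,0,0,0.2,-1],
    [0,0,0,0,0,0.2,-1],
    [0,0,0,0,0,0,-1],
  ],
)

```text
clock: 8.55
tcp_pos: [491.5, 156.9, 125.1]
tool_rot: [0.755, 0.656, 0.001, -0.0]
wrist_force: [0.6, 0.5, -3.0]
finger_gap: 35.2
grip_force: 40.8
```

Request:
play_rows(
  moves=[
    [0,0,0,0,0,0.2,-1],
    [0,0,0,0,0,0.2,-1],
    [0,0,0,0,0,0.1,-1],
    [0,0,0,0,0,0.1,-1],
    [0,0,0,0,0,0.1,-1],
    [0,0,0,0,0,0,-1],
  ],
)

```text
clock: 9.15
tcp_pos: [491.7, 156.9, 118.3]
tool_rot: [0.755, 0.656, 0.001, 0.0]
wrist_force: [0.0, 0.7, -3.2]
finger_gap: 35.4
grip_force: 40.8
```

Request:
play_rows(
  moves=[
    [0,0,0,0,0,0.1,-1],
    [0,0,0,0,0,0.1,-1],
    [0,0,0,0,0,0,-1],
  ],
)

```text
clock: 9.45
tcp_pos: [491.7, 156.9, 116.3]
tool_rot: [0.755, 0.656, 0.001, 0.0]
wrist_force: [-0.4, -0.4, -2.3]
finger_gap: 35.5
grip_force: 40.8
```

Request:
play_rows(
  moves=[
    [0,0,0,0,0,0.1,-1],
    [0,0,0,0,0,0,-1],
  ],
)

```text
clock: 9.65
tcp_pos: [491.8, 157.0, 116.1]
tool_rot: [0.755, 0.656, 0.002, 0.0]
wrist_force: [-1.9, -0.2, 3.0]
finger_gap: 35.1
grip_force: 41.4
```

It is seated: the force changed by about 6 N at TCP z 116, which puts the underside at about 105. I'll release, rise and look.

Request:
play_rows(
  moves=[
    [0,0,0,0,0,0,-0.4],
    [0,0,0,0,0,0,0],
    [0,0,0,0,0,0,0.4],
    [0,0,0,0,0,0,0.4],
    [0,0,0,0,0,0,0.4],
    [0,0,0,0,0,-1,0.4],
    [0,0,0,0,0,-3,0.4],
    [0,0,0,0,0,-4,0.4],
    [0,0,0,0,0,-3,0.4],
    [0,0,0,0,0,0,0.4],
  ],
)

```text
clock: 10.65
tcp_pos: [494.7, 157.2, 230.4]
tool_rot: [0.755, 0.656, 0.006, 0.003]
wrist_force: [-0.8, 1.0, 0.2]
finger_gap: 59.8
grip_force: 0.0
```

Run:
```python
from h import *
go((481.8,87.7,220),-8)
a,d=snap('scene','s3')
cv2.imwrite('pics/c6.png',cv2.resize(a[150:225,200:300,::-1],(800,600),interpolation=2))
```

```text
t 10.65 tcp [494.7 157.2 230.4] yaz -8.0 gap 59.8 F [-0.8  1.   0.2]
shift cm now [-7.06 -0.32  1.01] turn [ 0.013 -0.005 -0.   ] shift after turn [-7.06 -0.31  1.04]
```

View pics/c6.png

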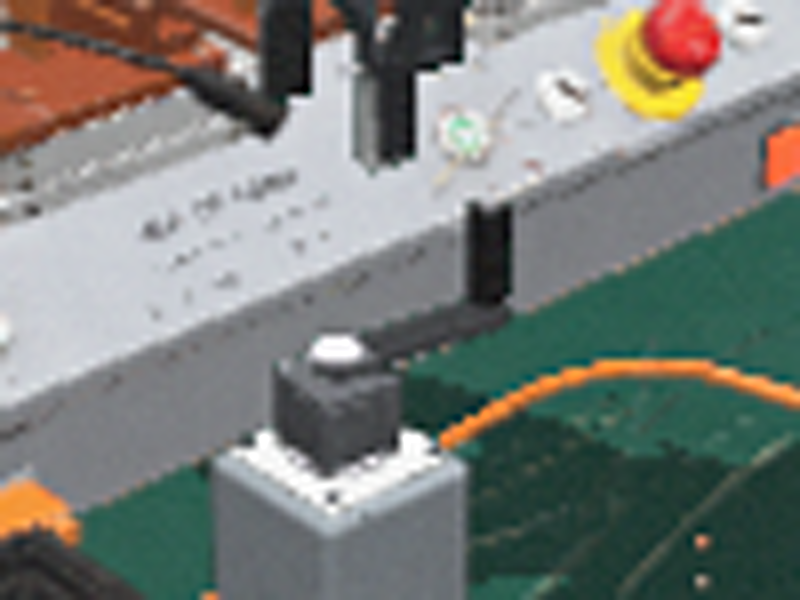

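The hub sits squarely on the column at (335,420) in the crop, and the grip stands at (488,255). I'll check the grip position against the prediction.

Run:
```python
from h import *
for a in(-94,-98,-102): 
  p=np.array([491,157])+70*np.array([np.cos(np.radians(a)),np.sin(np.radians(a))]);print(a,p,pix('scene',[(*p,166),(*p,186)]))
d=np.load('s3.npy');P=cloud('scene',d,254,268,172,192);q=P[(P[:,4]>150)&(P[:,4]<190)&(P[:,2]<520)];print(np.median(q[:,2:],0))
c=cloud('scene',d,236,252,188,206);c=c[(c[:,4]>108)&(c[:,4]<134)];print(np.median(c[c[:,0]<241,2:],0),np.median(c[c[:,0]>244,2:],0))
```

```text
-94 [486.11704684  87.17051648] [[260.21775216 179.90801461]
 [260.3396441  174.11236422]]
-98 [481.25788293  87.68123519] [[261.19233079 180.50823082]
 [261.32291101 174.70131645]]
-102 [476.44618164  88.52966795] [[262.08246638 181.14098362]
 [262.22107293 175.3221966 ]]
[475.58625717  95.67677054 170.63185196]
[488.82520334 178.72292996 124.64095815] [472.76935625 153.30809221 123.27132045]
```

Request:
play_rows(
  moves=[
    [0.013,-0.005,0,-2,-0.1,0,0.4],
    [0,0,0,-2.5,-0.1,0,0.4],
    [0,0,0,-2.5,0,0,0.4],
    [0,0,0,0,0,0,0.4],
    [0,0,0,0,0,2.5,0.4],
    [0,0,0,0,0,2.5,0.4],
    [0,0,0,0,0,1.5,0.4],
    [0,0,0,0,0,0.8,0.4],
    [0,0,0,0,0,0,0.4],
  ],
)

```text
clock: 11.6
tcp_pos: [477.9, 88.1, 151.2]
tool_rot: [0.755, 0.656, -0.006, -0.004]
wrist_force: [-0.2, 0.1, -0.1]
finger_gap: 59.8
grip_force: 0.0
```

Run:
```python
from h import *
go((482.5,88,154),-8)
```

```text
t 11.6 tcp [477.9  88.1 151.2] yaz -8.0 gap 59.8 F [-0.2  0.1 -0.1]
shift cm now [ 0.05  0.45 -0.29] turn [-0.014  0.003 -0.   ] shift after turn [ 0.05  0.45 -0.28]
```

Request:
play_rows(
  moves=[
    [-0.01,0,0,0.05,0.4,-0.2,0.4],
    [0,0,0,0,0,0,0.2],
    [0,0,0,0,0,0,0],
    [0,0,0,0,0,0,-0.2],
    [0,0,0,0,0,0,-0.4],
    [0,0,0,0,0,0,-0.6],
    [0,0,0,0,0,0,-0.8],
    [0,0,0,0,0,0,-1],
    [0,0,0,0,0,0,-1],
    [0,0,0,0,0,0,-1],
  ],
  newtons=30,
)

```text
clock: 12.6
tcp_pos: [483.1, 87.4, 154.7]
tool_rot: [0.755, 0.656, -0.001, 0.001]
wrist_force: [-0.5, -1.6, 2.3]
finger_gap: 17.1
grip_force: 29.3
```

Run:
```python
from h import *
go((482.5,88,154),-8)
a,d=snap('scene','s4')
```

```text
t 12.6 tcp [483.1  87.4 154.7] yaz -8.0 gap 17.1 F [-0.5 -1.6  2.3]
shift cm now [ 0.05 -0.07  0.07] turn [-0.001  0.003 -0.   ] shift after turn [ 0.05 -0.07  0.07]
```

Run:
```python
from h import *
a=np.radians(-96.5-9*np.arange(21)); P=7.0*np.c_[np.cos(a),np.sin(a)]
t=np.radians(82);u=np.radians(-8)
B=np.array([[np.cos(t),np.sin(t)],[np.cos(u),np.sin(u)]])
Q=P@B.T; r=np.diff(np.round(Q,2),axis=0)
print(r.round(2).tolist())
```

```text
[[0.06, -1.09], [0.23, -1.08], [0.39, -1.02], [0.55, -0.95], [0.69, -0.86], [0.82, -0.73], [0.92, -0.6], [1.0, -0.45], [1.06, -0.28], [1.1, -0.12], [1.09, 0.06], [1.08, 0.23], [1.02, 0.39], [0.95, 0.55], [0.86, 0.69], [0.73, 0.82], [0.6, 0.92], [0.45, 1.0], [0.28, 1.06], [0.12, 1.1]]
```

Request:
play_rows(
  moves=[
    [0,0,0,0.06,-1.09,0,-1],
    [0,0,0,0.23,-1.08,0,-1],
    [0,0,0,0.39,-1.02,0,-1],
    [0,0,0,0.55,-0.95,0,-1],
    [0,0,0,0.69,-0.86,0,-1],
    [0,0,0,0,0,0,-1],
  ],
)

```text
clock: 13.25
tcp_pos: [435.8, 114.2, 154.8]
tool_rot: [0.755, 0.656, -0.001, 0.001]
wrist_force: [0.9, -1.0, 0.4]
finger_gap: 16.9
grip_force: 29.7
```

```bash
cat > w.py <<'E'
from h import *
s=bot.get_state();v=s['tcp_pos'][:2]-[491,157];a=np.arctan2(v[1],v[0]);F=s['wrist_force']
print('ang',np.degrees(a).round(1),'r',np.hypot(*v).round(1),'z',s['tcp_pos'][2].round(1),'Frad',(F[:2]@v/np.hypot(*v)).round(1),'Ftan(resist+)',(F[0]*-np.sin(a)+F[1]*np.cos(a)).round(1),'Fz',F[2].round(1),s['clock'],s['finger_gap'])
E
python3 w.py
python3 - <<'E'
from h import *
go((0,0,0),-8)
E
```

```text
ang -142.2 r 69.9 z 154.8 Frad -0.1 Ftan(resist+) 1.4 Fz 0.4 13.25 16.89746054553111
t 13.25 tcp [435.8 114.2 154.8] yaz -8.0 gap 16.9 F [ 0.9 -1.   0.4]
shift cm now [-17.31 -41.59  15.49] turn [0.001 0.003 0.001] shift after turn [-17.37 -41.57  15.48]
```

Request:
play_rows(
  moves=[
    [0,0,0,0.82,-0.73,0,-1],
    [0,0,0,0.92,-0.6,0,-1],
    [0,0,0,1.0,-0.45,0,-1],
    [0,0,0,1.06,-0.28,0,-1],
    [0,0,0,1.1,-0.12,0,-1],
    [0,0,0,1.09,0.06,0,-1],
    [0,0,0,1.08,0.23,0,-1],
    [0,0,0,1.02,0.39,0,-1],
    [0,0,0,0.95,0.55,0,-1],
    [0,0,0,0.86,0.69,0,-1],
    [0,0,0,0.73,0.82,0,-1],
    [0,0,0,0.6,0.92,0,-1],
    [0,0,0,0.45,1.0,0,-1],
    [0,0,0,0.28,1.06,0,-1],
    [0,0,0,0.12,1.1,0,-1],
  ],
)

```text
clock: 14.75
tcp_pos: [493.7, 227.1, 153.8]
tool_rot: [0.755, 0.656, -0.006, -0.003]
wrist_force: [-6.9, -0.1, 10.1]
finger_gap: 17.3
grip_force: 30.6
```

```bash
python3 w.py
```

```text
ang 87.8 r 70.1 z 153.8 Frad -0.3 Ftan(resist+) 6.8 Fz 10.1 14.75 17.252282637464514
```

Request:
play_rows(
  moves=[
    [0,0,0,0,0,0,-1],
  ],
)

```text
clock: 14.85
tcp_pos: [495.8, 226.9, 153.9]
tool_rot: [0.755, 0.656, -0.005, -0.002]
wrist_force: [-4.2, -1.6, 7.6]
finger_gap: 17.2
grip_force: 30.4
```

```bash
python3 w.py
```

```text
ang 86.1 r 70.1 z 153.9 Frad -1.9 Ftan(resist+) 4.1 Fz 7.6 14.85 17.231812333485863
```

Request:
play_rows(
  moves=[
    [0,0,0,-0.06,1.09,0,-1],
    [0,0,0,-0.23,1.08,0,-1],
    [0,0,0,-0.39,1.02,0,-1],
    [0,0,0,-0.55,0.95,0,-1],
    [0,0,0,-0.69,0.86,0,-1],
    [0,0,0,-0.82,0.73,0,-1],
    [0,0,0,-0.92,0.6,0,-1],
    [0,0,0,-1.0,0.45,0,-1],
    [0,0,0,-1.06,0.28,0,-1],
    [0,0,0,-1.1,0.12,0,-1],
    [0,0,0,-1.09,-0.06,0,-1],
    [0,0,0,-1.08,-0.23,0,-1],
    [0,0,0,-1.02,-0.39,0,-1],
    [0,0,0,-0.95,-0.55,0,-1],
    [0,0,0,-0.86,-0.69,0,-1],
    [0,0,0,-0.73,-0.82,0,-1],
    [0,0,0,-0.6,-0.92,0,-1],
    [0,0,0,-0.45,-1.0,0,-1],
    [0,0,0,-0.28,-1.06,0,-1],
    [0,0,0,-0.12,-1.1,0,-1],
  ],
)

```text
clock: 16.85
tcp_pos: [485.5, 86.6, 155.2]
tool_rot: [0.755, 0.656, 0.0, 0.003]
wrist_force: [3.8, -4.1, 1.1]
finger_gap: 17.1
grip_force: 29.9
```

```bash
python3 w.py
python3 - <<'E'
from h import *
a,d=snap('scene','s5')
for n in('s0','s5'):
  D=np.load(n+'.npy');P=cloud('scene',D,150,240,200,270);q=P[(P[:,4]>30)&(abs(P[:,2]-490)<50)&(P[:,3]>260)&(P[:,3]<400)];print(n,np.percentile(q[:,4],[20,50,80,95]).round(1))
E
```

```text
ang -94.5 r 70.6 z 155.2 Frad 3.8 Ftan(resist+) 4.1 Fz 1.1 16.85 17.13954432018011
s0 [56.9 59.2 70.8 80.4]
s5 [75.6 78.  89.6 99.7]
```

Request:
play_rows(
  moves=[
    [0,0,0,0.06,-1.09,0,-1],
    [0,0,0,0.23,-1.08,0,-1],
    [0,0,0,0.39,-1.02,0,-1],
    [0,0,0,0.55,-0.95,0,-1],
    [0,0,0,0.69,-0.86,0,-1],
    [0,0,0,0.82,-0.73,0,-1],
    [0,0,0,0.92,-0.6,0,-1],
    [0,0,0,1.0,-0.45,0,-1],
    [0,0,0,1.06,-0.28,0,-1],
    [0,0,0,1.1,-0.12,0,-1],
    [0,0,0,1.09,0.06,0,-1],
    [0,0,0,1.08,0.23,0,-1],
    [0,0,0,1.02,0.39,0,-1],
    [0,0,0,0.95,0.55,0,-1],
    [0,0,0,0.86,0.69,0,-1],
    [0,0,0,0.73,0.82,0,-1],
    [0,0,0,0.6,0.92,0,-1],
    [0,0,0,0.45,1.0,0,-1],
    [0,0,0,0.28,1.06,0,-1],
    [0,0,0,0.12,1.1,0,-1],
  ],
)

```text
clock: 18.9
tcp_pos: [492.9, 227.7, 153.4]
tool_rot: [0.755, 0.656, -0.007, -0.004]
wrist_force: [-7.5, 0.3, 10.6]
finger_gap: 17.0
grip_force: 30.6
```

```bash
python3 w.py
```

```text
ang 88.5 r 70.7 z 153.4 Frad 0.1 Ftan(resist+) 7.6 Fz 10.6 18.9 17.035244219723563
```

Request:
play_rows(
  moves=[
    [0,0,0,-0.06,1.09,0,-1],
    [0,0,0,-0.23,1.08,0,-1],
    [0,0,0,-0.39,1.02,0,-1],
    [0,0,0,-0.55,0.95,0,-1],
    [0,0,0,-0.69,0.86,0,-1],
    [0,0,0,-0.82,0.73,0,-1],
    [0,0,0,-0.92,0.6,0,-1],
    [0,0,0,-1.0,0.45,0,-1],
    [0,0,0,-1.06,0.28,0,-1],
    [0,0,0,-1.1,0.12,0,-1],
    [0,0,0,-1.09,-0.06,0,-1],
    [0,0,0,-1.08,-0.23,0,-1],
    [0,0,0,0,0,0,-1],
  ],
)

```text
clock: 20.2
tcp_pos: [556.5, 129.3, 155.0]
tool_rot: [0.755, 0.655, 0.001, 0.001]
wrist_force: [6.0, 0.4, 3.5]
finger_gap: 17.1
grip_force: 30.0
```

```bash
python3 w.py
python3 - <<'E'
from h import *
a,d=snap('scene','s6')
for n in('s0','s4','s5','s6'):
  D=np.load(n+'.npy');P=cloud('scene',D,150,240,200,270);q=P[(P[:,4]>30)&(abs(P[:,2]-490)<50)&(P[:,3]>260)&(P[:,3]<400)];print(n,np.percentile(q[:,4],[20,50,80,95]).round(1))
D=np.load('s0.npy')
E
```

```text
ang -23.0 r 71.1 z 155.0 Frad 5.4 Ftan(resist+) 2.7 Fz 3.5 20.2 17.098359716731007
s0 [56.9 59.2 70.8 80.4]
s4 [57.  59.2 70.9 80.7]
s5 [75.6 78.  89.6 99.7]
s6 [ 90.2  93.6 104.8 115.6]
```

Run:
```python
from h import *
t=np.radians(82);u=np.radians(-8)
B=np.array([[np.cos(t),np.sin(t)],[np.cos(u),np.sin(u)]])
def rows(a0,st,n):
    a=np.radians(a0-st*np.arange(n+1));Q=7*np.c_[np.cos(a),np.sin(a)]@B.T
    return np.diff(Q.round(2),axis=0).round(2).tolist()
print(rows(-24.5,4.5,9)); 
for i,r in enumerate(rows(-65,3,45)): print(-68-3*i,r,end='; ')
D={n:np.load(n+'.npy') for n in('s0','s6')}
for n in D:
  P=cloud('scene',D[n],150,240,180,275);q=P[(P[:,3]>230)&(P[:,3]<430)&(abs(P[:,2]-490)<80)];h,e=np.histogram(q[:,4],bins=range(0,140,4));print(n,h.tolist())
```

```text
[[-0.52, -0.17], [-0.5, -0.22], [-0.49, -0.26], [-0.46, -0.29], [-0.45, -0.33], [-0.41, -0.36], [-0.38, -0.4], [-0.35, -0.42], [-0.32, -0.45]]
-68 [-0.19, -0.31]; -71 [-0.18, -0.32]; -74 [-0.15, -0.33]; -77 [-0.15, -0.34]; -80 [-0.12, -0.35]; -83 [-0.1, -0.35]; -86 [-0.09, -0.35]; -89 [-0.06, -0.36]; -92 [-0.05, -0.37]; -95 [-0.03, -0.36]; -98 [-0.01, -0.37]; -101 [0.01, -0.37]; -104 [0.03, -0.36]; -107 [0.05, -0.37]; -110 [0.06, -0.36]; -113 [0.09, -0.35]; -116 [0.1, -0.35]; -119 [0.12, -0.35]; -122 [0.15, -0.34]; -125 [0.15, -0.33]; -128 [0.18, -0.32]; -131 [0.19, -0.31]; -134 [0.21, -0.3]; -137 [0.22, -0.3]; -140 [0.24, -0.27]; -143 [0.25, -0.27]; -146 [0.27, -0.25]; -149 [0.27, -0.24]; -152 [0.3, -0.22]; -155 [0.3, -0.21]; -158 [0.31, -0.19]; -161 [0.32, -0.18]; -164 [0.33, -0.15]; -167 [0.34, -0.15]; -170 [0.35, -0.12]; -173 [0.35, -0.1]; -176 [0.35, -0.09]; -179 [0.36, -0.06]; -182 [0.37, -0.05]; -185 [0.36, -0.03]; -188 [0.37, -0.01]; -191 [0.37, 0.01]; -194 [0.36, 0.03]; -197 [0.37, 0.05]; -200 [0.36, 0.06]; s0 [184, 82, 526, 291, 18, 12, 10, 11, 10, 7, 11, 1, 52, 205, 586, 140, 87, 121, 85, 174, 360, 10, 0, 0, 0, 0, 0, 0, 0, 0, 0, 0, 0, 0]
s6 [185, 70, 628, 420, 36, 24, 42, 45, 47, 63, 59, 15, 5, 8, 3, 5, 7, 5, 5, 3, 6, 82, 320, 496, 104, 101, 124, 81, 261, 267, 0, 0, 0, 0]
```

Request:
play_rows(
  moves=[
    [0,0,0,-0.52,-0.17,0,-1],
    [0,0,0,-0.5,-0.22,0,-1],
    [0,0,0,-0.49,-0.26,0,-1],
    [0,0,0,-0.46,-0.29,0,-1],
    [0,0,0,-0.45,-0.33,0,-1],
    [0,0,0,-0.41,-0.36,0,-1],
    [0,0,0,-0.38,-0.4,0,-1],
    [0,0,0,-0.35,-0.42,0,-1],
    [0,0,0,-0.32,-0.45,0,-1],
    [0,0,0,0,0,0,-1],
    [0,0,0,0,0,0,-1],
  ],
)

```text
clock: 21.35
tcp_pos: [522.9, 93.9, 155.2]
tool_rot: [0.755, 0.656, 0.0, 0.003]
wrist_force: [4.7, -4.3, 4.2]
finger_gap: 16.9
grip_force: 30.2
```

```bash
python3 w.py
```

```text
ang -63.2 r 70.7 z 155.2 Frad 5.9 Ftan(resist+) 2.2 Fz 4.2 21.35 16.947218838928013
```

Settled lag against force gives a stiffness of about 1.3 N/mm, so 6° batches stay well under 15 N.

Request:
play_rows(
  moves=[
    [0,0,0,-0.19,-0.31,0,-1],
    [0,0,0,-0.18,-0.32,0,-1],
    [0,0,0,0,0,0,-1],
  ],
)

```text
clock: 21.65
tcp_pos: [516.2, 91.0, 155.3]
tool_rot: [0.755, 0.656, 0.0, 0.003]
wrist_force: [5.3, -5.1, 5.2]
finger_gap: 16.9
grip_force: 30.2
```

```bash
python3 w.py
```

```text
ang -69.1 r 70.6 z 155.3 Frad 6.7 Ftan(resist+) 3.1 Fz 5.2 21.65 16.906631430421353
```

Moved 5.9° for the 6° commanded, so the stop has not been reached. I'll continue.

Request:
play_rows(
  moves=[
    [0,0,0,-0.15,-0.33,0,-1],
    [0,0,0,-0.15,-0.34,0,-1],
    [0,0,0,0,0,0,-1],
  ],
)

```text
clock: 21.95
tcp_pos: [508.9, 88.8, 155.3]
tool_rot: [0.755, 0.656, -0.0, 0.003]
wrist_force: [4.5, -6.2, 5.2]
finger_gap: 17.0
grip_force: 30.2
```

```bash
python3 w.py
```

```text
ang -75.3 r 70.5 z 155.3 Frad 7.1 Ftan(resist+) 2.8 Fz 5.2 21.95 17.031080468419706
```

Request:
play_rows(
  moves=[
    [0,0,0,-0.12,-0.35,0,-1],
    [0,0,0,-0.1,-0.35,0,-1],
    [0,0,0,0,0,0,-1],
  ],
)

```text
clock: 22.25
tcp_pos: [501.5, 87.4, 155.3]
tool_rot: [0.755, 0.656, -0.0, 0.003]
wrist_force: [3.5, -6.2, 4.2]
finger_gap: 17.0
grip_force: 30.3
```

```bash
python3 w.py
```

```text
ang -81.4 r 70.4 z 155.3 Frad 6.6 Ftan(resist+) 2.5 Fz 4.2 22.25 17.018670577881316
```

Request:
play_rows(
  moves=[
    [0,0,0,-0.09,-0.35,0,-1],
    [0,0,0,-0.06,-0.36,0,-1],
    [0,0,0,0,0,0,-1],
  ],
)

```text
clock: 22.55
tcp_pos: [493.9, 86.8, 155.2]
tool_rot: [0.754, 0.656, -0.001, 0.003]
wrist_force: [3.3, -6.3, 4.6]
finger_gap: 16.7
grip_force: 30.3
```

Request:
play_rows(
  moves=[
    [0,0,0,-0.05,-0.37,0,-1],
    [0,0,0,-0.03,-0.36,0,-1],
    [0,0,0,0,0,0,-1],
  ],
)

```text
clock: 22.85
tcp_pos: [486.0, 86.9, 155.1]
tool_rot: [0.754, 0.656, -0.001, 0.002]
wrist_force: [3.0, -7.0, 5.9]
finger_gap: 16.9
grip_force: 30.4
```

Request:
play_rows(
  moves=[
    [0,0,0,-0.11,-0.37,0,-1],
    [0,0,0,-0.09,-0.37,0,-1],
    [0,0,0,0,0,0,-1],
  ],
)

```text
clock: 23.15
tcp_pos: [477.3, 87.5, 154.6]
tool_rot: [0.755, 0.656, -0.001, 0.0]
wrist_force: [3.2, -0.6, 2.8]
finger_gap: 17.3
grip_force: 30.2
```

Request:
play_rows(
  moves=[
    [0,0,0,0.03,-0.36,0,-1],
    [0,0,0,0.05,-0.37,0,-1],
    [0,0,0,0,0,0,-1],
  ],
)

```text
clock: 23.45
tcp_pos: [469.8, 89.3, 154.4]
tool_rot: [0.755, 0.656, -0.001, 0.0]
wrist_force: [3.9, 3.5, 1.4]
finger_gap: 17.4
grip_force: 30.0
```

Request:
play_rows(
  moves=[
    [0,0,0,0.09,-0.36,0,-1],
    [0,0,0,0.11,-0.35,0,-1],
    [0,0,0,0,0,0,-1],
  ],
)

```text
clock: 23.75
tcp_pos: [463.3, 91.9, 154.5]
tool_rot: [0.755, 0.656, -0.001, 0.0]
wrist_force: [4.1, 3.3, 1.5]
finger_gap: 17.3
grip_force: 30.0
```

```bash
python3 w.py
```

```text
ang -113.1 r 70.8 z 154.5 Frad -4.7 Ftan(resist+) 2.5 Fz 1.5 23.75 17.316382501358067
```

Request:
play_rows(
  moves=[
    [0,0,0,0.13,-0.34,0,-1],
    [0,0,0,0.14,-0.34,0,-1],
    [0,0,0,0,0,0,-1],
  ],
)

```text
clock: 24.05
tcp_pos: [456.9, 95.2, 154.5]
tool_rot: [0.755, 0.656, -0.001, 0.001]
wrist_force: [4.6, 1.5, 2.1]
finger_gap: 16.8
grip_force: 30.1
```

```bash
python3 w.py
```

```text
ang -118.9 r 70.6 z 154.5 Frad -3.6 Ftan(resist+) 3.3 Fz 2.1 24.05 16.774047081344687
```

Request:
play_rows(
  moves=[
    [0,0,0,0.15,-0.33,0,-1],
    [0,0,0,0.16,-0.32,0,-1],
    [0,0,0,0,0,0,-1],
  ],
)

```text
clock: 24.35
tcp_pos: [451.0, 99.0, 154.6]
tool_rot: [0.755, 0.656, -0.001, 0.001]
wrist_force: [4.3, 2.0, 1.6]
finger_gap: 16.6
grip_force: 30.1
```

```bash
python3 w.py
python3 - <<'E'
from h import *
snap('scene','s7')
for n in('s6','s7'):
  D=np.load(n+'.npy');P=cloud('scene',D,150,240,180,270);q=P[(P[:,4]>50)&(abs(P[:,2]-490)<50)&(P[:,3]>260)&(P[:,3]<400)];print(n,np.percentile(q[:,4],[20,50,80,95]).round(1))
E
```

```text
ang -124.6 r 70.4 z 154.6 Frad -4.1 Ftan(resist+) 2.4 Fz 1.6 24.35 16.555560743123714
s6 [ 91.9  94.4 106.3 115.9]
s7 [ 97.5  99.8 111.6 121.3]
```

Request:
play_rows(
  moves=[
    [0,0,0,0.19,-0.31,0,-1],
    [0,0,0,0.2,-0.3,0,-1],
    [0,0,0,0,0,0,-1],
  ],
)

```text
clock: 24.7
tcp_pos: [445.2, 103.7, 154.6]
tool_rot: [0.755, 0.656, -0.002, 0.001]
wrist_force: [4.7, 0.1, 3.0]
finger_gap: 16.7
grip_force: 30.2
```

```bash
python3 w.py
```

```text
ang -130.7 r 70.3 z 154.6 Frad -3.2 Ftan(resist+) 3.5 Fz 3.0 24.7 16.693420750140366
```

Request:
play_rows(
  moves=[
    [0,0,0,0.22,-0.3,0,-1],
    [0,0,0,0.23,-0.29,0,-1],
    [0,0,0,0,0,0,-1],
  ],
)

```text
clock: 25.0
tcp_pos: [439.8, 109.0, 154.5]
tool_rot: [0.755, 0.656, -0.002, 0.0]
wrist_force: [5.0, -1.9, 3.9]
finger_gap: 17.1
grip_force: 30.3
```

```bash
python3 w.py
```

```text
ang -136.9 r 70.2 z 154.5 Frad -2.4 Ftan(resist+) 4.8 Fz 3.9 25.0 17.073280296821906
```

Request:
play_rows(
  moves=[
    [0,0,0,0.24,-0.27,0,-1],
    [0,0,0,0.25,-0.27,0,-1],
    [0,0,0,0,0,0,-1],
  ],
)

```text
clock: 25.3
tcp_pos: [435.2, 114.7, 154.5]
tool_rot: [0.755, 0.656, -0.002, 0.0]
wrist_force: [3.5, -2.0, 4.9]
finger_gap: 17.3
grip_force: 30.4
```

```bash
python3 w.py
```

```text
ang -142.9 r 70.1 z 154.5 Frad -1.6 Ftan(resist+) 3.7 Fz 4.9 25.3 17.25621307867945
```

Request:
play_rows(
  moves=[
    [0,0,0,0.27,-0.25,0,-1],
    [0,0,0,0.27,-0.24,0,-1],
    [0,0,0,0,0,0,-1],
  ],
)

```text
clock: 25.6
tcp_pos: [431.2, 120.7, 154.5]
tool_rot: [0.755, 0.656, -0.002, 0.001]
wrist_force: [4.2, -2.3, 4.2]
finger_gap: 17.1
grip_force: 30.5
```

```bash
python3 w.py
```

```text
ang -148.7 r 70.0 z 154.5 Frad -2.4 Ftan(resist+) 4.2 Fz 4.2 25.6 17.14555854082561
```

Request:
play_rows(
  moves=[
    [0,0,0,0.3,-0.22,0,-1],
    [0,0,0,0.3,-0.21,0,-1],
    [0,0,0,0,0,0,-1],
  ],
)

```text
clock: 25.9
tcp_pos: [427.9, 127.1, 154.5]
tool_rot: [0.755, 0.656, -0.002, 0.001]
wrist_force: [3.0, -3.3, 4.3]
finger_gap: 17.2
grip_force: 30.5
```

```bash
python3 w.py
```

```text
ang -154.6 r 69.9 z 154.5 Frad -1.3 Ftan(resist+) 4.2 Fz 4.3 25.9 17.181313893539752
```

Request:
play_rows(
  moves=[
    [0,0,0,0.31,-0.19,0,-1],
    [0,0,0,0.32,-0.18,0,-1],
    [0,0,0,0,0,0,-1],
  ],
)

```text
clock: 26.2
tcp_pos: [425.2, 133.7, 154.4]
tool_rot: [0.755, 0.656, -0.002, 0.001]
wrist_force: [3.0, -3.8, 4.8]
finger_gap: 17.2
grip_force: 30.6
```

```bash
python3 w.py
```

```text
ang -160.5 r 69.8 z 154.4 Frad -1.6 Ftan(resist+) 4.6 Fz 4.8 26.2 17.160387278733122
```

Request:
play_rows(
  moves=[
    [0,0,0,0.33,-0.15,0,-1],
    [0,0,0,0.34,-0.15,0,-1],
    [0,0,0,0,0,0,-1],
  ],
)

```text
clock: 26.5
tcp_pos: [423.2, 140.6, 154.4]
tool_rot: [0.755, 0.656, -0.002, 0.001]
wrist_force: [2.7, -3.0, 6.1]
finger_gap: 16.7
grip_force: 30.6
```

```bash
python3 w.py
```

```text
ang -166.4 r 69.7 z 154.4 Frad -1.9 Ftan(resist+) 3.5 Fz 6.1 26.5 16.69349490786608
```

Request:
play_rows(
  moves=[
    [0,0,0,0.35,-0.12,0,-1],
    [0,0,0,0.35,-0.1,0,-1],
    [0,0,0,0,0,0,-1],
  ],
)

```text
clock: 26.8
tcp_pos: [421.9, 147.7, 154.4]
tool_rot: [0.755, 0.656, -0.002, 0.001]
wrist_force: [2.9, -3.5, 5.2]
finger_gap: 17.1
grip_force: 30.7
```

```bash
python3 w.py
```

```text
ang -172.4 r 69.7 z 154.4 Frad -2.4 Ftan(resist+) 3.8 Fz 5.2 26.8 17.0911787529084
```

Request:
play_rows(
  moves=[
    [0,0,0,0.35,-0.09,0,-1],
    [0,0,0,0.36,-0.06,0,-1],
    [0,0,0,0,0,0,-1],
  ],
)

```text
clock: 27.1
tcp_pos: [421.3, 154.8, 154.3]
tool_rot: [0.755, 0.656, -0.002, 0.001]
wrist_force: [2.7, -4.7, 4.9]
finger_gap: 17.3
grip_force: 30.7
```

```bash
python3 w.py
```

```text
ang -178.2 r 69.7 z 154.3 Frad -2.6 Ftan(resist+) 4.8 Fz 4.9 27.1 17.308848588740684
```

Request:
play_rows(
  moves=[
    [0,0,0,0.37,-0.05,0,-1],
    [0,0,0,0.36,-0.03,0,-1],
    [0,0,0,0,0,0,-1],
  ],
)

```text
clock: 27.4
tcp_pos: [421.5, 162.0, 154.3]
tool_rot: [0.754, 0.656, -0.002, 0.001]
wrist_force: [3.2, -5.2, 5.0]
finger_gap: 16.9
grip_force: 30.7
```

```bash
python3 w.py
```

```text
ang 175.9 r 69.7 z 154.3 Frad -3.6 Ftan(resist+) 5.0 Fz 5.0 27.4 16.895415430500087
```

Request:
play_rows(
  moves=[
    [0,0,0,0.37,-0.01,0,-1],
    [0,0,0,0.37,0.01,0,-1],
    [0,0,0,0,0,0,-1],
  ],
)

```text
clock: 27.7
tcp_pos: [422.3, 169.1, 154.2]
tool_rot: [0.754, 0.656, -0.003, 0.001]
wrist_force: [2.7, -5.2, 5.1]
finger_gap: 16.8
grip_force: 30.7
```

```bash
python3 w.py
python3 - <<'E'
from h import *
snap('scene','s8')
for n in('s0','s7','s8'):
  D=np.load(n+'.npy');P=cloud('scene',D,150,240,170,270);q=P[(P[:,4]>50)&(abs(P[:,2]-490)<50)&(P[:,3]>260)&(P[:,3]<400)];print(n,np.percentile(q[:,4],[20,50,80,95]).round(1))
E
```

```text
ang 170.0 r 69.7 z 154.2 Frad -3.6 Ftan(resist+) 4.6 Fz 5.1 27.7 16.774863788939985
s0 [57.1 59.4 71.  80.5]
s7 [ 97.5  99.8 111.6 121.3]
s8 [101.1 103.4 115.1 125. ]
```

Request:
play_rows(
  moves=[
    [0,0,0,0.36,0.03,0,-1],
    [0,0,0,0.25,0.04,0,-1],
    [0,0,0,0,0,0,-1],
  ],
)

```text
clock: 28.05
tcp_pos: [423.5, 174.8, 154.1]
tool_rot: [0.754, 0.656, -0.003, 0.001]
wrist_force: [1.9, -5.9, 5.2]
finger_gap: 16.9
grip_force: 30.8
```

```bash
python3 w.py
```

```text
ang 165.2 r 69.8 z 154.1 Frad -3.3 Ftan(resist+) 5.2 Fz 5.2 28.05 16.85580763903089
```

Request:
play_rows(
  moves=[
    [0,0,0,0.25,0.05,0,-1],
    [0,0,0,0.25,0.05,0,-1],
    [0,0,0,0,0,0,-1],
  ],
)

```text
clock: 28.35
tcp_pos: [424.8, 179.3, 154.1]
tool_rot: [0.754, 0.657, -0.004, 0.001]
wrist_force: [2.0, -7.1, 6.5]
finger_gap: 17.2
grip_force: 30.9
```

```bash
python3 w.py
```

```text
ang 161.4 r 69.8 z 154.1 Frad -4.1 Ftan(resist+) 6.1 Fz 6.5 28.35 17.241778067462963
```

Request:
play_rows(
  moves=[
    [0,0,0,0.2,0.06,0,-1],
    [0,0,0,0.2,0.06,0,-1],
    [0,0,0,0,0,0,-1],
  ],
)

```text
clock: 28.65
tcp_pos: [425.6, 181.9, 154.0]
tool_rot: [0.754, 0.657, -0.006, 0.001]
wrist_force: [0.7, -10.2, 8.4]
finger_gap: 17.2
grip_force: 31.0
```

```bash
python3 w.py
```

```text
ang 159.2 r 69.9 z 154.0 Frad -4.3 Ftan(resist+) 9.3 Fz 8.4 28.65 17.218772767519663
```

Request:
play_rows(
  moves=[
    [0,0,0,0.15,0.05,0,-1],
    [0,0,0,0,0,0,-1],
    [0,0,0,0,0,0,-1],
  ],
)

```text
clock: 28.95
tcp_pos: [426.0, 182.8, 154.0]
tool_rot: [0.754, 0.657, -0.006, 0.001]
wrist_force: [1.2, -13.5, 8.8]
finger_gap: 17.1
grip_force: 31.1
```

```bash
python3 w.py
python3 - <<'E'
from h import *
snap('scene','s9')
for n in('s0','s8','s9'):
  D=np.load(n+'.npy');P=cloud('scene',D,150,240,170,270);q=P[(P[:,4]>50)&(abs(P[:,2]-490)<50)&(P[:,3]>260)&(P[:,3]<400)];print(n,np.percentile(q[:,4],[20,50,80,95]).round(1))
E
```

```text
ang 158.3 r 70.0 z 154.0 Frad -6.1 Ftan(resist+) 12.1 Fz 8.8 28.95 17.14126915901917
s0 [57.1 59.4 71.  80.5]
s8 [101.1 103.4 115.1 125. ]
s9 [101.6 103.9 115.4 125.7]
```

The stop is reached: force rose to 12 N with almost no motion, and the table is up about 44.5 mm. I'll relax, release and rise.

Request:
play_rows(
  moves=[
    [0,0,0,-0.2,-0.06,0,-1],
    [0,0,0,-0.2,-0.06,0,-1],
    [0,0,0,0,0,0,-0.7],
    [0,0,0,0,0,0,-0.4],
    [0,0,0,0,0,0,-0.1],
    [0,0,0,0,0,0,0.1],
    [0,0,0,0,0,0,0.1],
    [0,0,0,0,0,-1,0.1],
    [0,0,0,0,0,-2.5,0.1],
    [0,0,0,0,0,-4,0.1],
    [0,0,0,0,0,-4,0.1],
    [0,0,0,0,0,-2,0.1],
    [0,0,0,0,0,0,0.1],
  ],
)

```text
clock: 30.3
tcp_pos: [428.9, 183.0, 293.1]
tool_rot: [0.755, 0.656, 0.002, 0.003]
wrist_force: [0.9, -0.4, -0.8]
finger_gap: 47.0
grip_force: 0.0
```

```bash
python3 w.py
python3 - <<'E'
from h import *
a,D=snap('scene','s10')
P=cloud('scene',D,150,240,170,270);q=P[(P[:,4]>50)&(abs(P[:,2]-490)<50)&(P[:,3]>260)&(P[:,3]<400)];print(np.percentile(q[:,4],[20,50,80,95]).round(1))
cv2.imwrite('pics/c7.png',cv2.resize(a[130:250,140:300,::-1],(800,600),interpolation=2))
E
```

```text
ang 157.2 r 67.3 z 293.1 Frad -1.0 Ftan(resist+) 0.1 Fz -0.8 30.3 46.972986177829156
[101.5 103.8 115.7 125.4]
```

View pics/c7.png

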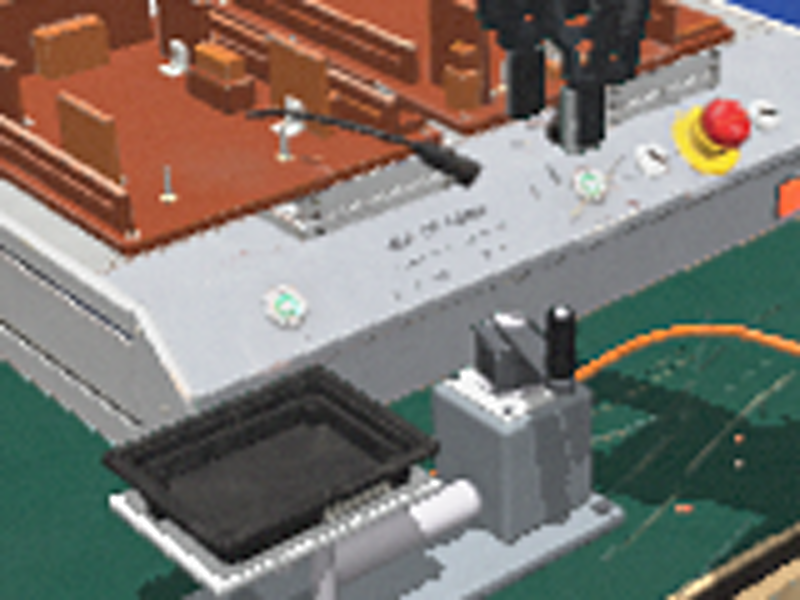

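The picture shows the crank on the column (hub at (500,350), grip at (560,345)) with the gripper well clear, and the table is raised. A quick depth check of the seating before I hand in.

Run:
```python
from h import *
D=np.load('s10.npy');P=cloud('scene',D,230,262,188,212);q=P[(P[:,4]>108)&(P[:,2]<515)]
g=q[(q[:,0]>=249)&(q[:,0]<=254)&(q[:,4]>150)];print('grip',np.median(g[:,2:],0),g[:,4].max())
h=q[(q[:,0]<249)];print('hub/cap z pct',np.percentile(h[:,4],[5,50,90,98]))
print(pix('scene',[(426,184.5,186),(426,184.5,146),(491,157,149)]), 'grip top obs',140+560/5,130+308/5,'bottom',130+380/5)
```

```text
grip [419.62791172 185.90905652 171.89107302] 186.25748895865752
hub/cap z pct [110.2456802  135.76095403 145.24031068 147.28014134]
[[250.18227091 191.81420628]
 [250.10530999 203.96251485]
 [242.23854019 191.58842186]] grip top obs 252.0 191.6 bottom 206.0
```

Grip top is at 186 mm, as expected for a fully seated crank. Handing in.

```bash
python3 -c "
from cell import bot
print(bot.finish_job())"
```

```text
the job is handed in; nothing more can be done
None
```

The job is handed in, though it returned no verdict: the crank is seated on the shaft (grip top at 186 mm, as expected), the table is wound up about 44.5 mm to its stop with about 12 N at the grip, and the gripper is open and clear.

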